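Set the camera focus rail to its marked stop

ROBOT

A 7-joint arm with a two-finger parallel gripper is mounted at the origin on a cart in front of the work surface, level with it; the furniture and walls round the work are solid. World frame = base frame: x ahead of the robot, y to its left, z up, the work surface at z = 0. Lengths are in m, angles in rad, forces in N, time in s.
With the tool pointing down it reaches from about 0.375 to 0.925 m from the base axis. Payload 3.1 kg.
Tool frame: the origin (TCP) lies at the very end of the fingers, on their centre line; the grasp point (between the pads) lies 19 mm behind it; z points along the fingers, y is the line along which they close (so a half turn about z gives the same grasp; the last joint's range is limited). The gripper opens to 85 mm and grips with 20 to 120 N. Pads are 22 mm wide; open, the fingers measure 114 mm over their backs; the gripper's body (76 mm by 85 mm) begins 54 mm behind the grasp point. The pads swing forward as they close: fully open they stand 13 mm farther back than shut.
Start: joints at [1.107, 0.383, 0.044, 1.598, -0.018, 1.161, -0.05], TCP at [0.233, -0.607, 0.231] pointing down, gripper open.
Joint ranges: [-2.61, 2.61], [-0.41, 2.15], [-1.48, 1.57], [0, 2.5], [-1.57, 4.71], [0.05, 1.97], [-2.85, 2.85]. Speed limits (rad/s): [2.79, 2.79, 3.14, 3.14, 3.14, 3.14, 3.14].

INTERFACE

Orientations are given as a 3x3 rotation matrix whose columns are the frame's x, y, z axes.
In Python, from plant import manip gives the robot as it stands. The module is installed in compiled form; this text tells all that it offers.
- The arm moves only by the tool carry_out, never from a script. Its argument "deltas" is a list that holds one entry, the list of rows, each a list of 7 numbers: the shift along the tool's x, y, z in mm, then the turn, a rotation vector about the tool's x, y, z in degrees, then the gripper command: -1 is shut, 1 is fully open, values between are in proportion. In form: [[[dx, dy, dz, rx, ry, rz, gripper], ...]]. A call has 1 to 5 rows; each row shifts and turns the commanded pose from where the row before left it, along the tool's axes as they then stand; what a row does not reach is not made up. A row lasts 1/10 s, in which the tool goes at most 50 mm and 8.59 degrees, less where a joint would pass 70% of its speed; a pose out of reach is approached as far as the arm can. A call is refused whole if a number of a shift passes 50 or a number of a turn 8.59, either way. A call with a gripper value outside its range is refused whole. The fingers move at their own pace and stop on an object; the grip force is fixed at half the most. Time passes only in rows, so rows that do not move let the fingers close. It gives the time, the measured TCP pose, the force, the opening and the grip force at its end, in the units of the state.
- manip.get_state(): the state, without advancing time (a new reading comes with each control period).
- manip.snapshot(name): name is "scene" or "top" or "wrist"; returns (picture, depth): 420x560x3 uint8, red, green, blue; 420x560 float32, m along the optical axis (not along the pixel's ray), 0 where there is no reading.
- manip.camera_info(name): a dict with "camera_matrix" (3x3 intrinsics, pixels), "pose" (4x4, takes a point from camera to world coordinates). Camera axes: x right, y down, z forward; pixel columns grow to the right and rows downward; lengths in m; the calibration is good to about 2 mm. A picture is of the moment at which its call begins: read the wrist's pose just before it. camera_info takes no time and is no camera call; for the wrist camera it gives the pose at the moment of the call.
- manip.job_done(): hands the job in; it is judged then, once.
Trained networks look in the newest picture that a camera, given by its name, has taken for a name from the list of things; names that differ only in an ending like _2 or _b are one class to them, and where a whole thing is asked for, a point or a joint stands for the part that bears it (a point fixed in the world has none). Each returns a list of dicts, best first, with "confidence" (0 to 1); they miss things now and then, are a little off and sometimes report something else, mostly with a low value. They report only what shows in the picture. A call takes as long as a camera call.
- manip.recognise(camera, thing): "bbox" ([left, top, right, bottom] in pixels, round what is visible of it).
- manip.place_of(camera, thing): "xy" ([column, row] in pixels: a listed point, or the origin of a listed thing).
The state is a dict: "clock": time; "joints": joint angles; "qd": joint speeds; "joint_efforts": joint torques, N m; "tool_pos": TCP position; "orientation": TCP orientation; "force": force on the tool from outside, world axes, zero at the start; "wrist_torque": the same for the moment, N m; "finger_gap": finger opening in m; "finger_force": force on a finger pad.
Only numpy, scipy, OpenCV 4.12 (cv2) and the standard library are available. Lean on these libraries where they do the work, as an engineer would, in place of code of your own. Each camera call takes 0.05 s, during which the arm holds its last target. There are 200 camera calls.

TASK

On the little camera focus rail, press down the brake pad in the middle of the carriage with a fingertip and, keeping it pressed, push the carriage along the rail until it rests against the marked stop (the one that carries the cone-shaped pointer); then let the pad spring back up so that the brake holds the carriage there. Only press and push: never drag the carriage against its brake, do not ram it, do not touch the camera, and leave the loose things around the rail where they are.

Things in the scene. Friction and masses are not known exactly. Their poses are not given: they have to be found in the camera images.
- focus_rail: Aluminium camera rail fixed on the bench, 44 mm wide, 300 mm long, top 16 mm above the bench; black end feet reach 159 mm from the middle. Origin at the middle of its underside, on the bench; y runs along the rail, x points across it to the camera's side, z up. A small white focus chart stands on its +y end (x 32 to 78, y 150, top 75 mm above the bench).
- carriage (a joint): Position of the carriage's middle along the rail's y axis, m, 0 at mid-rail. A spring brake holds it (20 N or more sideways) while the brake pad is up; with the pad pressed it slides with 1 to 2 N. It starts between the two stops, 20 mm or more short of either.
- brake_pad (a joint): How far the brake pad is pressed down, m: 0 up (brake on), 0.008 fully down. A spring pushes it up: 7 N begins to move it and frees the brake, 8 N holds it at the bottom.
- pad_top (a point): Centre of the top of the brake pad, a ribbed dark rubber plate 44 mm across the rail, 50 mm along it, in the gap between the carriage's two cross walls; 46 mm above the bench when up, 38 mm fully pressed, 12 mm below the tops of the walls when up. A fingertip pressing it can push sideways against a wall.
- carriage_mid (a point): Middle of the carriage, 28 mm above the bench, under the pad's middle. The dark carriage is 84 mm long along the rail, 68 mm wide, with an upright cross wall at each end (52 mm wide, 14 mm thick, inner faces 28 mm either side of the middle, tops 58 mm above the bench). The 56 mm gap between the walls is open at both sides and holds the pad.
- marked_stop: The marked stop: aluminium block clamped on the rail, fixed, 66 mm across, 18 mm along the rail, top 40 mm above the bench, carrying a plain metal cone with its point down, 24 mm in diameter, top 70 mm above the bench. It may be at either end. Origin on the bench under its middle, axes like the rail's. The carriage meets it when their middles are 51 mm apart.
- plain_stop: The other stop, the same block without the cone, at the other side of the carriage. Not the goal.
- motor: Loose small white brushless motor with black leads, 29 x 67 x 33 mm, standing in front of the rail; leave alone. Origin at the centre of its underside.
- plug: Loose black battery connector with two short leads, 50 x 16 x 8 mm, lying in front of the rail; leave alone. Origin at the centre of its underside.
- board: Loose green circuit board, 38 x 38 x 9 mm, in front of the rail; leave alone. Origin at the centre of its underside.
- tape: Loose roll of black tape, 62 mm diameter, 19 mm high, to the right of the rail; leave alone. Origin at the centre of its underside.
- jar: Loose small clear jar, 34 mm diameter, 28 mm high, to the right of the rail; leave alone. Origin at the centre of its underside.
- focus_cam: The small black camera on the carriage's arm, 19 mm wide, 32 mm long along the rail; do not touch. Origin at the centre of its underside, 27 mm above the bench, 57 mm across from the carriage's middle.

How it is judged:
By the outcome, as a careful person would: the job done as asked, in the order asked, and still so for the second after the job is handed in, with the robot touching nothing.
It also fails if it takes over 32 s, if anything falls off the work surface, if the arm or the gripper's body presses on something with over 40 N, if the wrist force passes 120 N, or if a joint passes its speed limit or range.

## Working session

There is one attempt and no reset: what is moved stays moved. The work goes in short steps, Python scripts to look and compute and a tool call to move; the robot and the scene stay as the last step left them, time stands still between calls to the robot, and variables do not carry over. Pictures are saved under pics/ and viewed, at most 10 in all, crops included, and the job is handed in when it is done.

Besides the shell and the picture viewer there is one more tool, called after ">>>" as a command line: name --argument value ..., lists and objects as JSON in quotes. carry_out: Moves the arm, as the interface text tells. Its arguments: {"type":"object","properties":{"deltas":{"type":"array","items":{"type":"array","items":{"type":"array","items":{"type":"number"}}}}},"required":["deltas"]}

```bash
mkdir -p pics
cat > h.py <<'E'
import numpy as np, cv2
from plant import manip
def world(cam,uv,depth=None,z=None,ci=None):
    ci=ci or manip.camera_info(cam);K=np.array(ci["camera_matrix"]);T=np.array(ci["pose"])
    r=np.linalg.solve(K,[uv[0],uv[1],1.]);
    if z is not None:
        d=T[:3,:3]@r; depth=(z-T[2,3])/d[2]
    return T[:3,:3]@(r*depth)+T[:3,3]
E
python3 - <<'E'
from h import *
np.set_printoptions(precision=4,suppress=True)
Z=dict(pad_top=.046,carriage_mid=.028,marked_stop=0,plain_stop=0,focus_rail=0,focus_cam=.027,motor=0,plug=0,board=0,tape=0,jar=0)
ims=[]
for c in("top","scene"):
    im,d=manip.snapshot(c);cv2.imwrite(f"pics/{c}0.png",im[:,:,::-1]);np.save(f"{c}_d.npy",d)
    for t in Z:
        for r in manip.place_of(c,t)[:2]:
            print(c,t,r["confidence"],np.round(r["xy"]),world(c,r["xy"],z=Z[t]))
s=manip.get_state();print(s["clock"],s["tool_pos"],s["orientation"],s["force"])
E
```

```text
top pad_top 0.8 [230. 209.] [0.4689 0.2282 0.046 ]
top carriage_mid 0.63 [231. 212.] [0.4648 0.2266 0.028 ]
top marked_stop 0.88 [174. 222.] [0.4478 0.3592 0.    ]
top marked_stop 0.37 [422. 247.] [ 0.3908 -0.1931  0.    ]
top plain_stop 0.52 [279. 202.] [0.4915 0.1229 0.    ]
top plain_stop 0.42 [227. 211.] [0.4725 0.2391 0.    ]
top focus_rail 0.57 [224. 219.] [0.4547 0.2471 0.    ]
top focus_rail 0.27 [370. 239.] [ 0.4095 -0.0795  0.    ]
top focus_cam 0.52 [223. 188.] [0.5197 0.246  0.027 ]
top motor 0.44 [226. 248.] [0.3893 0.2402 0.    ]
top motor 0.36 [231. 210.] [0.4757 0.2308 0.    ]
top plug 0.52 [191. 249.] [ 0.3867  0.3182 -0.    ]
top board 0.53 [261. 236.] [0.4151 0.1632 0.    ]
top tape 0.88 [367. 240.] [ 0.4066 -0.0741 -0.    ]
top tape 0.21 [230. 212.] [ 0.4706  0.2321 -0.    ]
top jar 0.48 [422. 251.] [ 0.3829 -0.1931 -0.    ]
scene pad_top 0.51 [245. 247.] [0.4754 0.2276 0.046 ]
scene pad_top 0.35 [210. 305.] [0.4218 0.391  0.046 ]
scene carriage_mid 0.86 [246. 257.] [0.4657 0.2349 0.028 ]
scene marked_stop 0.58 [210. 307.] [0.45   0.3679 0.    ]
scene plain_stop 0.82 [269. 240.] [0.4821 0.1341 0.    ]
scene focus_rail 0.9 [242. 270.] [0.467  0.2505 0.    ]
scene focus_cam 0.61 [224. 247.] [0.5286 0.2408 0.027 ]
scene motor 0.63 [270. 277.] [0.4036 0.2303 0.    ]
scene motor 0.47 [226. 248.] [0.5464 0.2178 0.    ]
scene plug 0.58 [246. 301.] [0.403  0.3136 0.    ]
scene board 0.5 [284. 256.] [0.419  0.1599 0.    ]
scene tape 0.76 [336. 210.] [ 0.4131 -0.0718  0.    ]
scene jar 0.64 [366. 193.] [ 0.3856 -0.194  -0.    ]
1.2 [ 0.2325 -0.607   0.2313] [[ 0.9338  0.3577  0.    ]
 [ 0.3577 -0.9338  0.    ]
 [ 0.     -0.     -1.    ]] [-0.6644 -0.5311 -1.281 ]
```

View pics/top0.png

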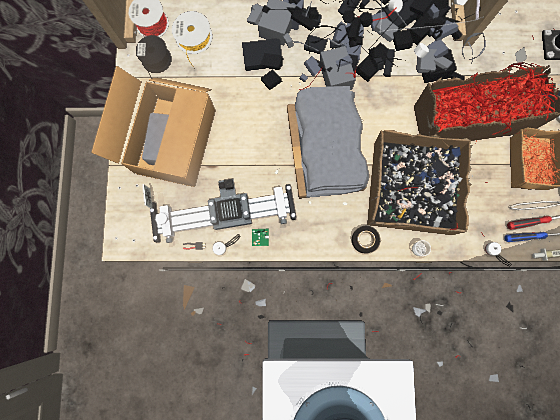

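View pics/scene0.png

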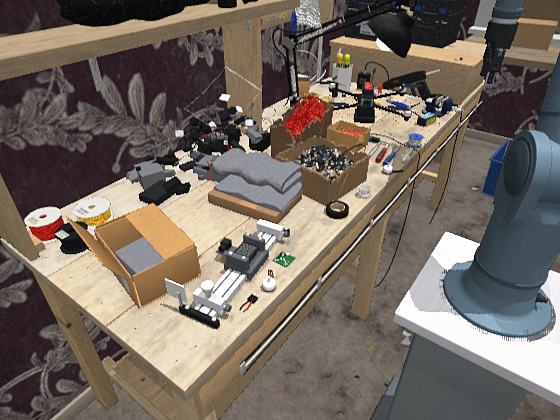

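The carriage sits between two stops. The marked stop, with its white-metal cone, is at the +y end by the chart: top view about (162,215), scene view about (208,287). The plain stop is at top view (284,200), and the loose things lie in front of the rail. Next I'll hover above it for a near look.

```bash
cat >> h.py <<'E'
from scipy.spatial.transform import Rotation as Ro
def plan(p1,yaw1,n):
    "rows from the present pose to p1 with tool x at yaw1 (deg), tool down"
    s=manip.get_state();R0=np.array(s["orientation"]);p0=np.array(s["tool_pos"])
    y0=np.degrees(np.arctan2(R0[1,0],R0[0,0]));dy=(yaw1-y0)/n
    for i in range(n):
        R=Ro.from_euler('z',dy*i,degrees=True).as_matrix()@R0
        print(i,np.round(R.T@(np.array(p1)-p0)/n*1000,0),round(-dy,2))
E
python3 - <<'E'
from h import *
d=np.load("top_d.npy")
for uv in [(190,185),(175,183),(210,100),(420,200),(425,135),(330,150),(298,185)]:
    print(uv,np.round(world("top",uv,d[uv[1],uv[0]]),3))
plan([.44,.2,.26],100,20)
E
```

```text
(190, 185) [0.53  0.324 0.01 ]
(175, 183) [ 0.537  0.361 -0.   ]
(210, 100) [0.707 0.273 0.069]
(420, 200) [ 0.482 -0.171  0.077]
(425, 135) [ 0.617 -0.184  0.093]
(330, 150) [0.573 0.019 0.133]
(298, 185) [0.524 0.08  0.034]
0 [ 24. -34.  -1.] -3.95
1 [ 26. -32.  -1.] -3.95
2 [ 29. -30.  -1.] -3.95
3 [ 31. -28.  -1.] -3.95
4 [ 32. -26.  -1.] -3.95
5 [ 34. -24.  -1.] -3.95
6 [ 36. -21.  -1.] -3.95
7 [ 37. -19.  -1.] -3.95
8 [ 38. -16.  -1.] -3.95
9 [ 39. -14.  -1.] -3.95
10 [ 40. -11.  -1.] -3.95
11 [41. -8. -1.] -3.95
12 [41. -5. -1.] -3.95
13 [42. -2. -1.] -3.95
14 [42.  1. -1.] -3.95
15 [42.  3. -1.] -3.95
16 [41.  6. -1.] -3.95
17 [41.  9. -1.] -3.95
18 [40. 12. -1.] -3.95
19 [39. 15. -1.] -3.95
```

>>> carry_out --deltas '[[[24, -34, -1, 0, 0, -4, -1], [26, -32, -1, 0, 0, -4, -1], [29, -30, -1, 0, 0, -4, -1], [31, -28, -1, 0, 0, -4, -1], [32, -26, -1, 0, 0, -4, -1]]]'

```text
clock: 1.7
tool_pos: [0.2848, -0.4044, 0.2365]
orientation: [[0.753, 0.658, 0.0], [0.658, -0.753, -0.0], [0.0, 0.001, -1.0]]
force: [1.4, 0.1, 0.1]
finger_gap: 0.0122
finger_force: 0.0
```

>>> carry_out --deltas '[[[34, -24, -1, 0, 0, -4, -1], [36, -21, -1, 0, 0, -4, -1], [37, -19, -1, 0, 0, -4, -1], [38, -16, -1, 0, 0, -4, -1], [39, -14, -1, 0, 0, -4, -1]]]'

```text
clock: 2.2
tool_pos: [0.3349, -0.2031, 0.2417]
orientation: [[0.483, 0.876, 0.001], [0.876, -0.483, -0.001], [-0.0, 0.001, -1.0]]
force: [1.9, -0.6, 0.7]
finger_gap: 0.0002
finger_force: 0.0
```

>>> carry_out --deltas '[[[40, -11, -1, 0, 0, -4, -1], [41, -8, -1, 0, 0, -4, -1], [41, -5, -1, 0, 0, -4, -1], [42, -2, -1, 0, 0, -4, -1], [42, 1, -1, 0, 0, -4, -1]]]'

```text
clock: 2.7
tool_pos: [0.3856, -0.0007, 0.2468]
orientation: [[0.154, 0.988, 0.001], [0.988, -0.154, -0.001], [-0.001, 0.002, -1.0]]
force: [0.5, -1.4, -0.5]
finger_gap: 0.0002
finger_force: 0.0
```

>>> carry_out --deltas '[[[42, 3, -1, 0, 0, -4, -1], [41, 6, -1, 0, 0, -4, -1], [41, 9, -1, 0, 0, -4, -1], [40, 12, -1, 0, 0, -4, -1], [39, 15, -1, 0, 0, -4, -1]]]'

```text
clock: 3.2
tool_pos: [0.4347, 0.2025, 0.2518]
orientation: [[-0.192, 0.981, 0.002], [0.981, 0.192, -0.0], [-0.001, 0.002, -1.0]]
force: [0.5, -0.1, 0.4]
finger_gap: -0.0002
finger_force: 0.0
```

Run:
```python
from h import *
np.set_printoptions(precision=4,suppress=True)
s=manip.get_state();print(s["clock"],s["tool_pos"],s["orientation"],s["force"],s["joints"],s["finger_gap"])
ci=manip.camera_info("wrist");im,d=manip.snapshot("wrist");cv2.imwrite("pics/w1.png",im[:,:,::-1]);np.save("w1.npy",d)
for t,z in dict(pad_top=.046,carriage_mid=.028,marked_stop=0,plain_stop=0,focus_rail=0,focus_cam=.027).items():
    for r in manip.place_of("wrist",t)[:2]:
        u=np.round(r["xy"]).astype(int);dd=d[np.clip(u[1],0,419),np.clip(u[0],0,559)]
        print(t,r["confidence"],u,world("wrist",r["xy"],z=z,ci=ci),world("wrist",r["xy"],dd,ci=ci))
```

```text
3.2 [0.4347 0.2025 0.2518] [[-0.1924  0.9813  0.0016]
 [ 0.9813  0.1924 -0.0003]
 [-0.0006  0.0015 -1.    ]] [ 0.5137 -0.0884  0.4041] [ 0.3084  0.1013 -0.8628  1.9389  0.086   1.1369 -0.3943] -0.00016545588703887037
pad_top 0.8 [316 158] [0.469  0.2331 0.046 ] [0.469  0.2331 0.0461]
carriage_mid 0.6 [311 157] [0.466  0.2302 0.028 ] [0.4636 0.2328 0.047 ]
marked_stop 0.6 [318  12] [ 0.4436  0.3707 -0.    ] [0.4413 0.3621 0.0368]
plain_stop 0.63 [305 242] [ 0.4857  0.1226 -0.    ] [0.4829 0.1291 0.0164]
focus_rail 0.61 [311 135] [0.4636 0.2498 0.    ] [0.4584 0.2533 0.0458]
focus_cam 0.73 [368 160] [0.5261 0.2385 0.027 ] [0.5204 0.2407 0.0465]
```

View pics/w1.png

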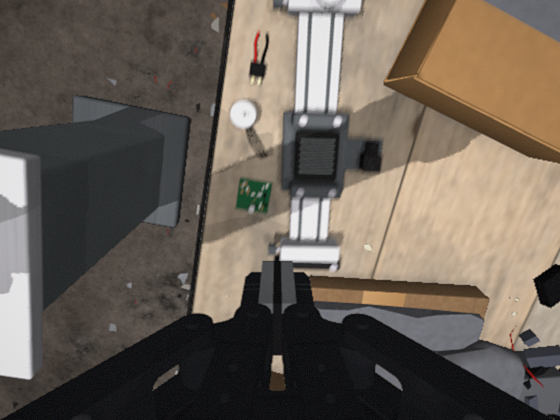

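The wrist view shows the pad at (316,158), the marked stop with its cone at (318,5), and the plain stop at (305,250). The open box is on the camera side. I'll refine the rail direction, the walls and the stop from depth.

Run:
```python
from h import *
np.set_printoptions(precision=4,suppress=True)
ci=manip.camera_info("wrist");d=np.load("w1.npy");K=np.array(ci["camera_matrix"]);T=np.array(ci["pose"])
v,u=np.mgrid[:420,:560];r=np.stack([(u-K[0,2])/K[0,0],(v-K[1,2])/K[1,1],np.ones_like(u)],-1)
P=((r*d[...,None])@T[:3,:3].T+T[:3,3])
P=P[(v<265)&(d>0)]
c=np.array([.469,.2331]);yaw=np.radians(99.6)
for it in range(4):
    a=np.array([np.cos(yaw),np.sin(yaw)]);b=np.array([a[1],-a[0]])
    L=(P[:,:2]-c)@np.stack([b,a],1);z=P[:,2]
    m=(abs(z-.016)<.004)&(abs(L[:,0])<.035)&(L[:,1]>-.09)&(L[:,1]<.12)&(abs(L[:,1])>.05)
    # centre per slice
    ys=np.arange(-.09,.12,.004);q=[(y,(np.percentile(L[m&(abs(L[:,1]-y)<.003),0],2)+np.percentile(L[m&(abs(L[:,1]-y)<.003),0],98))/2) for y in ys if (m&(abs(L[:,1]-y)<.003)).sum()>15]
    q=np.array(q);f=np.polyfit(q[:,0],q[:,1],1);yaw-=np.arctan(f[0])
    print(np.degrees(yaw),f,len(q))
w=(abs(z-.058)<.005)&(abs(L[:,0])<.035)&(abs(L[:,1])<.06)
h,e=np.histogram(L[w,1],np.arange(-.06,.061,.004));print("walls",list(zip(np.round(e[:-1]*1000),h)))
print("wall x",np.percentile(L[w,0],[2,98]))
s=(abs(z-.040)<.006)&(abs(L[:,0])<.035)&(L[:,1]>.06)
print("stop y",np.percentile(L[s,1],[2,98]) if s.any() else 0, s.sum())
s=(abs(z-.040)<.006)&(abs(L[:,0])<.035)&(L[:,1]<-.06);print("plain",np.percentile(L[s,1],[2,98]))
n=(z>.08)&(z<.2)&(abs(L[:,0])<.13)&(L[:,1]>-.07);print("tall",n.sum(),L[n].min(0),L[n].max(0),z[n].max())
print("a,b",a,b)
```

```text
99.08609648422743 [ 0.009  -0.0032] 27
99.06810990622897 [ 0.0003 -0.0032] 27
99.05497680760529 [ 0.0002 -0.0032] 27
99.06026919004483 [-0.0001 -0.0032] 27
walls [(np.float64(-60.0), np.int64(0)), (np.float64(-56.0), np.int64(0)), (np.float64(-52.0), np.int64(0)), (np.float64(-48.0), np.int64(85)), (np.float64(-44.0), np.int64(187)), (np.float64(-40.0), np.int64(203)), (np.float64(-36.0), np.int64(211)), (np.float64(-32.0), np.int64(0)), (np.float64(-28.0), np.int64(0)), (np.float64(-24.0), np.int64(0)), (np.float64(-20.0), np.int64(0)), (np.float64(-16.0), np.int64(0)), (np.float64(-12.0), np.int64(0)), (np.float64(-8.0), np.int64(0)), (np.float64(-4.0), np.int64(0)), (np.float64(0.0), np.int64(0)), (np.float64(4.0), np.int64(0)), (np.float64(8.0), np.int64(0)), (np.float64(12.0), np.int64(0)), (np.float64(16.0), np.int64(0)), (np.float64(20.0), np.int64(33)), (np.float64(24.0), np.int64(223)), (np.float64(28.0), np.int64(239)), (np.float64(32.0), np.int64(244)), (np.float64(36.0), np.int64(86)), (np.float64(40.0), np.int64(0)), (np.float64(44.0), np.int64(0)), (np.float64(48.0), np.int64(0)), (np.float64(52.0), np.int64(0)), (np.float64(56.0), np.int64(0))]
wall x [-0.0278  0.0213]
stop y [0.127  0.1375] 805
plain [-0.1234 -0.1064]
tall 6709 [0.0683 0.0457] [0.13   0.1295] 0.09670923315653973
a,b [-0.1574  0.9875] [0.9875 0.1574]
```

>>> carry_out --deltas '[[[10, 12, 20, 0, 0, 1, -1], [10, 12, 40, 0, 0, 1, -1], [10, 12, 45, 0, 0, 0, -1], [0, 0, 40, 0, 0, 0, -1], [0, 0, 20, 0, 0, 0, -1]]]'

```text
clock: 4.05
tool_pos: [0.4628, 0.2334, 0.0824]
orientation: [[-0.153, 0.988, -0.005], [0.988, 0.153, -0.004], [-0.003, -0.006, -1.0]]
force: [-0.4, -0.0, -0.3]
finger_gap: 0.0002
finger_force: 0.0
```

>>> carry_out --deltas '[[[0, 0, 0, 0, 0, 0, -1], [0, 0, 0, 0, 0, 0, -1]]]'

```text
clock: 4.25
tool_pos: [0.465, 0.2356, 0.0866]
orientation: [[-0.154, 0.988, 0.0], [0.988, 0.154, -0.001], [-0.001, 0.0, -1.0]]
force: [-0.2, 0.4, -0.4]
finger_gap: 0.0001
finger_force: 0.0
```

Run:
```python
from h import *
np.set_printoptions(precision=4,suppress=True)
s=manip.get_state();print(s["clock"],s["tool_pos"],s["orientation"],s["force"])
ci=manip.camera_info("wrist");im,d=manip.snapshot("wrist");cv2.imwrite("pics/w2.png",im[:,:,::-1]);np.save("w2.npy",d)
K=np.array(ci["camera_matrix"]);T=np.array(ci["pose"])
# draw expected projections: pad corners, walls inner, tcp
mid=np.array([.4665,.2284]);a=np.array([-.1574,.9875]);b=np.array([.9875,.1574])
def pr(x,y,z):
    p=T[:3,:3].T@(np.r_[mid+x*b+y*a,z]-T[:3,3]);q=K@p;return q[:2]/q[2]
for x in(-.026,.026):
    for y in(-.042,-.028,.028,.042): print(x,y,np.round(pr(x,y,.058)))
v,u=np.mgrid[:420,:560];r=np.stack([(u-K[0,2])/K[0,0],(v-K[1,2])/K[1,1],np.ones_like(u)],-1)
P=((r*d[...,None])@T[:3,:3].T+T[:3,3]);m0=d>0;P=P[m0]
L=(P[:,:2]-mid)@np.stack([b,a],1);z=P[:,2]
for lo,hi in((-.07,0),(0,.07)):
    w=(abs(z-.058)<.004)&(abs(L[:,0])<.035)&(L[:,1]>lo)&(L[:,1]<hi)
    if w.any():print("wall",w.sum(),np.percentile(L[w],[2,98],axis=0))
s2=(abs(z-.040)<.005)&(abs(L[:,0])<.035)&(L[:,1]>.06);print("stop",s2.sum(),np.percentile(L[s2],[1,99],axis=0))
print("tcp in rail frame",(s["tool_pos"][:2]-mid)@np.stack([b,a],1))
```

```text
4.25 [0.465  0.2356 0.0866] [[-0.1538  0.9881  0.0002]
 [ 0.9881  0.1538 -0.0007]
 [-0.0007  0.0001 -1.    ]] [-0.1894  0.426  -0.4324]
-0.026 -0.042 [234. 331.]
-0.026 -0.028 [233. 310.]
-0.026 0.028 [228. 217.]
-0.026 0.042 [227. 191.]
0.026 -0.042 [323. 330.]
0.026 -0.028 [324. 310.]
0.026 0.028 [328. 216.]
0.026 0.042 [330. 190.]
wall 171 [[-0.0232 -0.0338]
 [ 0.0275 -0.0242]]
wall 2598 [[-0.0228  0.0322]
 [ 0.0259  0.0452]]Traceback (most recent call last):
  File "<stdin>", line 18, in <module>
    return _quantile_unchecked(
        a, q, axis, out, overwrite_input, method, keepdims, weights)
    return _ureduce(a,
                    func=_quantile_ureduce_func,
    ...<5 lines>...
                    overwrite_input=overwrite_input,
                    method=method)
    r = func(a, **kwargs)
    result = _quantile(arr,
                       quantiles=q,
    ...<2 lines>...
                       out=out,
                       weights=wgt)
    slices_having_nans = np.isnan(arr[-1, ...])
                                  ~~~^^^^^^^^^
IndexError: index -1 is out of bounds for axis 0 with size 0
```

View pics/w2.png

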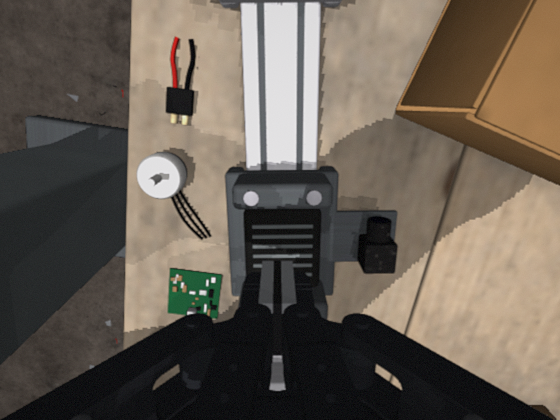

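The near view shows the fingertip over the rear half of the pad, with the far wall's inner face about 13 mm ahead of it. I'll move 6 mm forward and descend.

>>> carry_out --deltas '[[[3, 1, 10, 0, 0, 0, -1], [3, 1, 13, 0, 0, 0, -1], [0, 0, 10, 0, 0, 0, -1], [0, 0, 0, 0, 0, 0, -1]]]'

```text
clock: 4.7
tool_pos: [0.4641, 0.2423, 0.0515]
orientation: [[-0.156, 0.988, -0.003], [0.988, 0.156, -0.002], [-0.001, -0.004, -1.0]]
force: [0.3, -0.2, 1.1]
finger_gap: 0.0002
finger_force: 0.0
```

>>> carry_out --deltas '[[[0, 0, 4, 0, 0, 0, -1], [0, 0, 3, 0, 0, 0, -1], [0, 0, 2, 0, 0, 0, -1], [0, 0, 0, 0, 0, 0, -1]]]'

```text
clock: 5.1
tool_pos: [0.4658, 0.2432, 0.0449]
orientation: [[-0.156, 0.988, 0.0], [0.988, 0.156, -0.001], [-0.001, 0.0, -1.0]]
force: [-1.8, -0.7, 7.3]
finger_gap: 0.0
finger_force: 3.2
```

>>> carry_out --deltas '[[[0, 0, 3, 0, 0, 0, -1], [0, 0, 3, 0, 0, 0, -1], [0, 0, 2, 0, 0, 0, -1], [0, 0, 0, 0, 0, 0, -1]]]'

```text
clock: 5.5
tool_pos: [0.4657, 0.244, 0.0381]
orientation: [[-0.156, 0.988, 0.0], [0.988, 0.156, -0.0], [-0.0, 0.0, -1.0]]
force: [-3.3, -2.2, 11.2]
finger_gap: -0.0002
finger_force: 5.8
```

>>> carry_out --deltas '[[[2, 0, 0, 0, 0, 0, -1], [2, 0, 0, 0, 0, 0, -1], [2, 0, 0, 0, 0, 0, -1], [2, 0, 0, 0, 0, 0, -1], [3, 0, 0, 0, 0, 0, -1]]]'

```text
clock: 6.0
tool_pos: [0.4639, 0.2545, 0.0381]
orientation: [[-0.156, 0.988, 0.0], [0.988, 0.156, -0.001], [-0.001, 0.0, -1.0]]
force: [-4.0, -1.8, 11.6]
finger_gap: -0.0004
finger_force: 5.8
```

>>> carry_out --deltas '[[[3, 0, 0, 0, 0, 0, -1], [4, 0, 0, 0, 0, 0, -1], [4, 0, 0, 0, 0, 0, -1], [4, 0, 0, 0, 0, 0, -1], [4, 0, 0, 0, 0, 0, -1]]]'

```text
clock: 6.5
tool_pos: [0.4608, 0.2735, 0.0381]
orientation: [[-0.156, 0.988, 0.0], [0.988, 0.156, -0.001], [-0.001, 0.0, -1.0]]
force: [-3.9, -2.0, 11.8]
finger_gap: 0.0003
finger_force: 5.7
```

```bash
cat > w.py <<'E'
from h import *
import sys
np.set_printoptions(precision=4,suppress=True)
s=manip.get_state();print(s["clock"],s["tool_pos"],s["force"])
ci=manip.camera_info("wrist");im,d=manip.snapshot("wrist");cv2.imwrite(f"pics/{sys.argv[1]}.png",im[:,:,::-1])
K=np.array(ci["camera_matrix"]);T=np.array(ci["pose"])
mid=np.array([.4665,.2284]);a=np.array([-.1574,.9875]);b=np.array([.9875,.1574])
v,u=np.mgrid[:420,:560];r=np.stack([(u-K[0,2])/K[0,0],(v-K[1,2])/K[1,1],np.ones_like(u)],-1)
P=((r*d[...,None])@T[:3,:3].T+T[:3,3]);P=P[d>0]
L=(P[:,:2]-mid)@np.stack([b,a],1);z=P[:,2]
t=(s["tool_pos"][:2]-mid)@np.stack([b,a],1);print("tcp",t)
w=(abs(z-.058)<.004)&(abs(L[:,0])<.035)&(L[:,1]>t[1]+.011)&(L[:,1]<t[1]+.045)
print("far wall",w.sum(),np.percentile(L[w],[2,98],axis=0) if w.any() else 0)
w=(abs(z-.040)<.004)&(abs(L[:,0])<.035)&(L[:,1]>.1)
print("stop",w.sum(),np.percentile(L[w],[2,98],axis=0) if w.any() else 0)
E
python3 w.py w3
```

```text
6.5 [0.4608 0.2735 0.0381] [-3.87   -1.9774 11.8452]
tcp [0.0015 0.0455]
far wall 4644 [[-0.0228  0.0567]
 [ 0.0256  0.0761]]
stop 5648 [[-0.0307  0.1352]
 [ 0.0327  0.1523]]
```

View pics/w3.png

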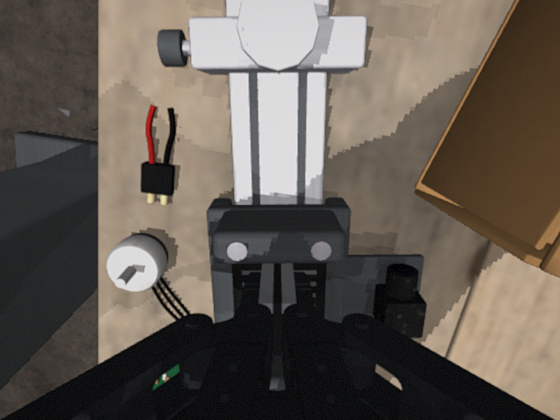

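The wrist view shows the carriage riding along under the pressed fingertip. The face of the marked stop is about 58 mm ahead at row 70, and nothing is in the way.

>>> carry_out --deltas '[[[4, 0, 0, 0, 0, 0, -1], [5, 0, 0, 0, 0, 0, -1], [5, 0, 0, 0, 0, 0, -1], [5, 0, 0, 0, 0, 0, -1], [5, 0, 0, 0, 0, 0, -1]]]'

```text
clock: 7.05
tool_pos: [0.4569, 0.2974, 0.0381]
orientation: [[-0.156, 0.988, 0.0], [0.988, 0.156, -0.0], [-0.0, 0.0, -1.0]]
force: [-4.3, -1.9, 11.0]
finger_gap: 0.0
finger_force: 5.6
```

>>> carry_out --deltas '[[[5, 0, 0, 0, 0, 0, -1], [5, 0, 0, 0, 0, 0, -1], [5, 0, 0, 0, 0, 0, -1], [4, 0, 0, 0, 0, 0, -1], [3, 0, 0, 0, 0, 0, -1]]]'

```text
clock: 7.55
tool_pos: [0.4533, 0.3194, 0.0381]
orientation: [[-0.157, 0.988, 0.0], [0.988, 0.157, 0.0], [0.0, 0.0, -1.0]]
force: [-3.3, -1.5, 10.2]
finger_gap: 0.0003
finger_force: 5.4
```

```bash
python3 w.py w4
```

```text
7.55 [0.4533 0.3194 0.0381] [-3.3116 -1.4608 10.2347]
tcp [0.0012 0.092 ]
far wall 4667 [[-0.023   0.1032]
 [ 0.0253  0.1227]]
stop 5118 [[-0.0305  0.1223]
 [ 0.0328  0.153 ]]
```

>>> carry_out --deltas '[[[2, 0, 0.3, 0, 0, 0, -1], [2, 0, 0, 0, 0, 0, -1], [2, 0, 0, 0, 0, 0, -1], [2, 0, 0, 0, 0, 0, -1], [1, 0, 0, 0, 0, 0, -1]]]'

```text
clock: 8.1
tool_pos: [0.4518, 0.3286, 0.0381]
orientation: [[-0.157, 0.988, 0.0], [0.988, 0.157, 0.0], [0.0, 0.0, -1.0]]
force: [-4.5, -2.0, 12.9]
finger_gap: 0.0002
finger_force: 6.0
```

>>> carry_out --deltas '[[[1, 0, 0, 0, 0, 0, -1], [1, 0, 0, 0, 0, 0, -1], [1, 0, 0, 0, 0, 0, -1], [1, 0, 0, 0, 0, 0, -1]]]'

```text
clock: 8.5
tool_pos: [0.4512, 0.3318, 0.0381]
orientation: [[-0.156, 0.988, 0.0], [0.988, 0.156, -0.001], [-0.001, -0.0, -1.0]]
force: [-4.3, -3.9, 13.2]
finger_gap: 0.0
finger_force: 6.8
```

```bash
python3 w.py w5
```

```text
8.5 [0.4512 0.3318 0.0381] [-4.3217 -3.8796 13.1656]
tcp [0.0012 0.1045]
far wall 3621 [[-0.0233  0.1157]
 [ 0.0255  0.1349]]
stop 5833 [[-0.0302  0.1025]
 [ 0.0327  0.1531]]
```

View pics/w5.png

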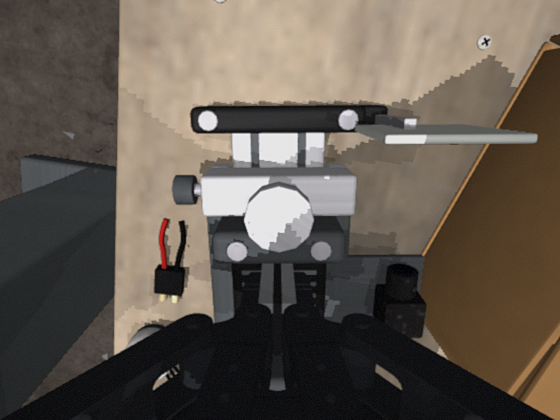

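The carriage is at the stop: the wall's outer face sits on the stop's face near row 217, and the along-rail force is rising. I'll keep pressing gently to be sure.

>>> carry_out --deltas '[[[1, 0, 0, 0, 0, 0, -1], [1, 0, 0, 0, 0, 0, -1], [0, 0, 0, 0, 0, 0, -1]]]'

```text
clock: 8.85
tool_pos: [0.4512, 0.3318, 0.0381]
orientation: [[-0.155, 0.988, -0.0], [0.988, 0.155, -0.005], [-0.004, -0.001, -1.0]]
force: [-3.4, -5.4, 15.6]
finger_gap: 0.0
finger_force: 7.8
```

>>> carry_out --deltas '[[[1, 0, 0, 0, 0, 0, -1], [1, 0, 0, 0, 0, 0, -1], [0, 0, 0, 0, 0, 0, -1]]]'

```text
clock: 9.15
tool_pos: [0.4512, 0.3318, 0.0381]
orientation: [[-0.155, 0.988, -0.001], [0.988, 0.154, -0.008], [-0.008, -0.002, -1.0]]
force: [-4.2, -7.9, 18.1]
finger_gap: 0.0003
finger_force: 9.1
```

It's firmly against the stop: the TCP no longer moves and the force builds. I'll ease the side force, then lift straight up.

>>> carry_out --deltas '[[[-2, 0, 0, 0, 0, 0, -1], [-1, 0, -1, 0, 0, 0, -1], [0, 0, -2, 0, 0, 0, -1], [0, 0, -3, 0, 0, 0, -1], [0, 0, -3, 0, 0, 0, -1]]]'

```text
clock: 9.65
tool_pos: [0.4512, 0.3317, 0.0459]
orientation: [[-0.156, 0.988, -0.0], [0.988, 0.156, -0.001], [-0.001, -0.001, -1.0]]
force: [-1.6, -1.5, 4.0]
finger_gap: 0.0001
finger_force: 1.4
```

>>> carry_out --deltas '[[[0, 0, -4, 0, 0, 0, -1], [0, 0, -10, 0, 0, 0, -1], [0, 0, -25, 0, 0, 0, -1], [0, 0, -30, 0, 0, 0, -1], [0, 0, -30, 0, 0, 0, -1]]]'

```text
clock: 10.15
tool_pos: [0.4515, 0.3318, 0.1451]
orientation: [[-0.156, 0.988, -0.0], [0.988, 0.156, 0.0], [0.0, -0.0, -1.0]]
force: [1.3, 1.4, 0.3]
finger_gap: -0.0
finger_force: 0.0
```

>>> carry_out --deltas '[[[-30, 0, -30, 0, 0, 0, -1], [-30, 0, -10, 0, 0, 0, -1], [0, 0, 0, 0, 0, 0, -1], [0, 0, 0, 0, 0, 0, -1]]]'

```text
clock: 10.55
tool_pos: [0.4616, 0.2719, 0.1845]
orientation: [[-0.153, 0.988, 0.001], [0.988, 0.153, 0.0], [-0.0, 0.001, -1.0]]
force: [-1.0, -0.2, -0.9]
finger_gap: -0.0001
finger_force: 0.0
```

```bash
python3 w.py w6
```

```text
10.55 [0.4616 0.2719 0.1845] [-1.0312 -0.2063 -0.8674]
tcp [0.002  0.0437]
far wall 858 [[-0.023   0.055 ]
 [ 0.0256  0.0648]]
stop 1354 [[-0.0311  0.1178]
 [ 0.0328  0.1527]]
```

View pics/w6.png

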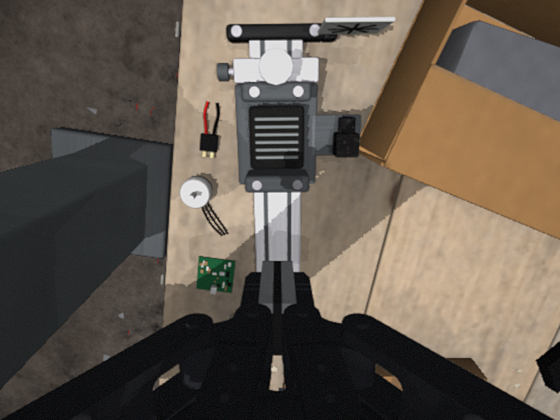

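The carriage is against the marked stop (row 82) with the pad up. The loose things are where they were and the arm is clear, so I'm handing in.

```bash
python3 -c "from plant import manip; print(manip.job_done())"
```

```text
the job is handed in; nothing more can be done
None
```

The carriage rests against the marked stop with the brake pad released, the arm is clear, the loose things are where they were, and I handed the job in at about 10.6 s on the robot's clock.

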